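# Clamp a test plug in the bench micrometer until the ratchet slips

### The arm

A 7-joint arm with a two-finger parallel gripper is mounted at the origin on the work surface. World frame = base frame: x ahead of the robot, y to its left, z up, the work surface at z = 0. Lengths are in m, angles in rad, forces in N, time in s.
With the tool pointing down it reaches from about 0.425 to 0.925 m from the base axis. Payload 6.8 kg.
Tool frame: the origin (TCP) lies midway between the tips of the shut fingers; the grasp point (between the pads) lies 19 mm behind it (bot.pinch_z is the distance from the TCP to the grasp point, in m); x points along the fingers, y is the direction in which the jaws open and shut, and the axes are right-handed (so a half turn about x gives the same grasp; the last joint's range is limited). The gripper opens to 85 mm and grips with 20 to 120 N. Pads are 22 mm wide; open, the fingers measure 114 mm over their backs; the gripper's body (76 mm by 85 mm) begins 54 mm behind the grasp point. The pads swing forward as they close: fully open they stand 13 mm farther back than shut.
Start: joints at [-1.247, 0.477, 0.022, 1.555, -0.011, 1.109, -0.083], TCP at [0.282, 0.613, 0.231] pointing down, gripper open.
Joint ranges: [-2.96, 2.96], [-0.34, 2.1], [-1.41, 1.46], [0.24, 2.44], [-1.37, 4.51], [0.17, 1.92], [-2.96, 2.96]. Speed limits (rad/s): [2.39, 2.39, 3.14, 3.14, 3.14, 3.14, 3.14].

### API

Orientations are given as a unit quaternion [w, x, y, z].
In Python, from station import bot gives the robot as it stands. The module is installed in compiled form; this text tells all that it offers.
- The arm moves only by the tool step_arm, never from a script. Its argument "plan" is a list of rows, each a list of 6 numbers: the shift along the tool's x, y, z in units of 40 mm (1.0 is 40 mm), then the turn, a rotation vector about the tool's x, y, z in units of 360 degrees (1.0 is 360 degrees). In form: [[dx, dy, dz, ax, ay, az], ...]. A call has 1 to 8 rows; each row shifts and turns the commanded pose from where the row before left it, along the tool's axes as they then stand; what a row does not reach is not made up. A row lasts 1/8 s, in which the tool goes at most 62.5 mm and 10.7 degrees, less where a joint would pass 70% of its speed; a pose out of reach is approached as far as the arm can. A call with a number of a shift or a turn outside -1 to 1 is refused whole. A call with a gripper value outside its range is refused whole. "fingers" is the closure, from -1 (fully open) to 1 (shut), set as the call begins (left out, the last holds). The fingers move at their own pace and stop on an object; "force" is the grip in N (left out, the last holds). Time passes only in rows, so rows that do not move let the fingers close. It gives the time, the measured TCP pose, the force and the opening at its end, in the units of the state.
- bot.get_obs(): the state, without advancing time (a new reading comes with each control period).
- bot.read_camera(name): name is "scene" or "top" or "wrist"; returns (picture, depth): 420x560x3 uint8, red, green, blue; 420x560 float32, m along the optical axis (not along the pixel's ray), 0 where there is no reading.
- bot.camera_model(name): a dict with "mtx" (3x3 intrinsics, pixels), "origin" and "rotation" of the camera in the world; the wrist camera has in their place "T_tool_cam" (4x4, takes a point from camera to tool coordinates, whose origin is the TCP and whose axes are the tool frame's). Camera axes: x right, y up, looking along -z (the intrinsics and any distortion apply to the point x, -y, -z); pixel columns grow to the right and rows downward; lengths in m; the calibration is good to about 2 mm. The wrist camera is an equidistant fisheye: a pixel r from the principal point sees the ray r / f radians off the axis. A picture is of the moment at which its call begins: read the wrist's pose just before it. camera_model takes no time and is no camera call.
- bot.hand_in(): hands the job in, once; it reports no verdict.
The state is a dict: "t": time; "q": joint angles; "joint_vel": joint speeds; "joint_torque": joint torques, N m; "eef_pos": TCP position; "tool_rot": TCP orientation; "contact_force": force on the tool from outside, world axes, zero at the start; "torque": the same for the moment, N m; "gripper_width": opening from 0.0 (shut) to 1.0 (fully open).
Only numpy, scipy, OpenCV 4.12 (cv2) and the standard library are available. Lean on these libraries where they do the work, as an engineer would, in place of code of your own. Each camera call takes 0.05 s, during which the arm holds its last target.

### The job

Take the rectangular steel test plug from the wooden stand and plug its shank fully home into the socket of the bench micrometer, between anvil and spindle, then let go of it. Then turn the handle round by its spokes, clockwise as seen from the handle end, until the spindle clamps the plug and the ratchet handle has clearly slipped, by at least a tenth of a turn but never more than three quarters of a turn in all. Leave the plug clamped and seated, and do not disturb the other things on the table.

Things in the scene. Friction and masses are not known exactly. Their poses are not given: they have to be found in the camera images.
- plug: Bare steel test plug, 0.33 kg, upright in the stand. Origin: centre of its underside, z up. Shank 16 (x) by 24 (y) mm, 22 long, lowest 4 mm stepped in to 13 by 21; above it (z 22-66) the head, 24 (x) by 34 (y) mm. Grip the head across x: anvil and spindle meet its y ends. Either way round will do. In the stand its underside is 18 mm above the table.
- gauge: Grey bench micrometer, fixed. Origin on the table below the socket. Its measuring axis runs along its own y, 100 mm up: fixed anvil at +y, 16 mm round, its face 17.6 mm from the socket centre; spindle, thimble and handle at -y. Base 110 mm (x), y -170 to +90, 25 mm tall; two posts 40 (x) by 30 (y) mm at y +60 and -85, 120 mm tall.
- socket (a point): Centre of the mouth of the rectangular socket, 78 mm above the table on a 50 by 50 mm block: 18 mm (gauge x) by 26 mm (gauge y), 24 mm deep, mouth chamfered 1.5 mm. It takes the shank with 1 mm to spare all round; fully home, the underside of the head rests on the block.
- spindle: Steel spindle, 12 mm round; origin at the centre of its face, which points to gauge +y. It moves along gauge y; at the start the face stands 5 to 12 mm short of the place of the plug's head. It does not turn.
- hub (a point): Centre of the spoked ratchet handle, on the measuring axis, 152 mm behind the spindle face; advances with it. Four spokes 90 degrees apart in the plane across the axis, 8 mm thick with 12 mm ball ends, reach 62 mm. Hub and thimble 26 mm across. Pressing a spoke down on the gauge's +x side turns it the closing way (clockwise seen from the handle end); closing moves the spindle 3 mm a radian.
- knob (a point): Centre of the ball end of one of the four spokes, 56 mm from the hub's centre: shows the handle's angle. The handle has no spring and stays where it is left. Turning freely takes 0.09 N m (about 2.3 N on a spoke 40 mm from the axis). A finger lowered too near the axis between two spokes jams against the next one.
- ratchet (a joint): Slip of the handle on the thimble, closing way, rad, 0 at the start; still while the thimble turns along. Once the spindle is stopped by the plug, the handle slips at 0.18 N m (about 4.5 N on a spoke 40 mm from the axis), the spindle then clamping with about 30 N.
- round_pin: the round steel pin in the stand's other hole, head 22 mm across, 50 mm long; not to be used; origin under its foot
- timer1: sand timer, 36 mm across, 82 mm tall, bystander; origin under its centre
- timer2: a second sand timer like it, bystander
- weight: brass balance weight, 40 mm across, 52 mm tall, bystander; origin under its centre
- collar: dark steel ring lying flat, 52 mm across, 20 mm tall, bystander; origin under its centre
- tin: plain metal tin, 64 mm across, 50 mm tall, bystander; origin under its centre
- spanner: 160 mm spanner lying flat, bystander
Mind the look-alikes: they are no part of the job. What is shaped like the plug but green or yellow is not meant.

How it is judged:
On the way, in this order (a step that is already met when the one before it is completed fails the run):
1. the plug is fully home in the socket and let go, the spindle not yet against it (z of plug in the frame of socket below -0.0195 m and horizontal distance between plug and socket below 0.003 m and angle between the x axis of plug and the x axis of gauge, either way round below 0.1 rad and angle between plug's own z axis and vertical below 0.08 rad and contact force between the fingers and plug below 0.1 N and contact force between spindle and plug below 0.5 N and value of joint ratchet below 0.3 rad), for 0.2 s.
2. the spindle presses the seated plug and the ratchet has slipped at least a tenth of a turn (z of plug in the frame of socket below -0.0195 m and horizontal distance between plug and socket below 0.003 m and angle between the x axis of plug and the x axis of gauge, either way round below 0.1 rad and angle between plug's own z axis and vertical below 0.08 rad and value of joint ratchet above 0.6 rad and contact force between spindle and plug above 5 N), for 0.1 s.
At the end, for the whole second after the job is handed in: The plug stands at rest in the socket, its foot at least 19.5 mm below the mouth, within 3 mm of its centre, square to the gauge within 0.1 rad and upright within 0.08 rad; the spindle presses on it with more than 3 N; the ratchet has slipped more than 0.6 rad (z of plug in the frame of socket below -0.0195 m and horizontal distance between plug and socket below 0.003 m and angle between the x axis of plug and the x axis of gauge, either way round below 0.1 rad and angle between plug's own z axis and vertical below 0.08 rad and value of joint ratchet above 0.6 rad and contact force between spindle and plug above 3 N and linear speed of plug below 0.02 m/s); the robot touches nothing.
It fails at once if the ratchet is driven on past three quarters of a turn of slip (value of joint ratchet above 4.8 rad).
It fails at once if a bystander is moved by more than 25 mm (distance of any of round_pin, timer1, timer2, weight, collar, tin, spanner from where it was at the start of the episode above 0.025 m).
It also fails if it takes over 72 s, if anything falls off the work surface, if the arm or the gripper's body presses on something with over 40 N, if the wrist force passes 120 N, or if a joint passes its speed limit or range.

## Working session

There is one attempt and no reset: what is moved stays moved. The work goes in short steps, Python scripts to look and compute and a tool call to move; the robot and the scene stay as the last step left them, time stands still between calls to the robot, and variables do not carry over. Pictures are saved under pics/ and viewed, and the job is handed in when it is done.

Besides the shell and the picture viewer there is one more tool, called after ">>>" as name(argument=value, ...) on one line, values as JSON. step_arm: Moves the arm, as the interface text tells. Shifts and turns lie within -1 to 1; 1 stands for 40 mm of shift or 360 degrees of turn. Its arguments: {"type":"object","properties":{"plan":{"type":"array"},"fingers":{"type":"number"},"force":{"type":"number"}},"required":["plan"]}

```bash
mkdir -p pics; ls
python3 - <<'E'
from station import bot
import cv2,numpy as np
print(bot.get_obs())
np.set_printoptions(precision=4,suppress=True)
for n in ["scene","top","wrist"]:
    o=bot.get_obs()
    p,d=bot.read_camera(n); cv2.imwrite(f"pics/{n}0.png",p[:,:,::-1]); np.savez(f"{n}0.npz",p=p,d=d,e=o['eef_pos'],q=o['tool_rot'])
    print(n,bot.camera_model(n))
print(bot.pinch_z)
E
```

```text
pics
{'t': 0.0, 'q': array([-1.24708806,  0.47776057,  0.02234234,  1.55646091, -0.01153439,
        1.10929093, -0.08314282]), 'joint_vel': array([-5.66648591e-04,  1.72338779e-03,  2.49785124e-05, -1.29129716e-03,
       -1.57794133e-03,  3.26270387e-04, -1.03006324e-05]), 'joint_torque': array([ 2.69179036e-04, -5.96457446e+01,  1.60839479e+00, -2.81200987e+01,
        1.24722728e-02,  9.32920841e-03,  1.73325111e-05]), 'eef_pos': array([0.28225437, 0.61250018, 0.23034827]), 'tool_rot': array([ 0.69058665,  0.15087171,  0.6907868 , -0.15212299]), 'contact_force': array([ 0.31074939,  0.29432884, -0.00606711]), 'torque': array([-0.05166325,  0.0332156 ,  0.00593516]), 'gripper_width': 0.9969450004252228}
scene {'mtx': array([[423.9338,   0.    , 289.7348],
       [  0.    , 423.9338, 208.0358],
       [  0.    ,   0.    ,   1.    ]]), 'origin': array([ 1.1701, -0.2794,  0.6719]), 'rotation': array([0.7475, 0.342 , 0.2444, 0.5143])}
top {'mtx': array([[405.2677,   0.    , 289.5628],
       [  0.    , 405.2677, 212.5691],
       [  0.    ,   0.    ,   1.    ]]), 'origin': array([ 0.3584, -0.046 ,  0.9119]), 'rotation': array([ 0.7221,  0.0811, -0.0804, -0.6823])}
wrist {'mtx': array([[325.1923,   0.    , 282.5577],
       [  0.    , 325.1923, 207.0766],
       [  0.    ,   0.    ,   1.    ]]), 'T_tool_cam': array([[-0.0005,  0.3147, -0.9492, -0.1426],
       [ 1.    , -0.0002, -0.0007, -0.0011],
       [-0.0004, -0.9492, -0.3147, -0.0817],
       [ 0.    ,  0.    ,  0.    ,  1.    ]])}
0.0187
```

View pics/scene0.png

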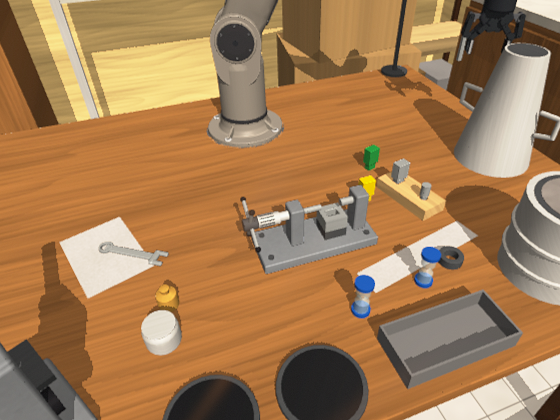

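View pics/top0.png

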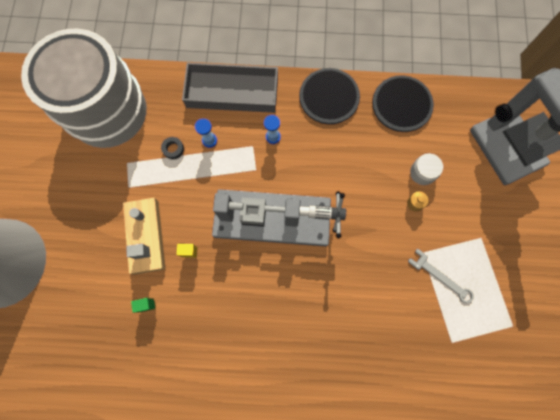

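View pics/wrist0.png

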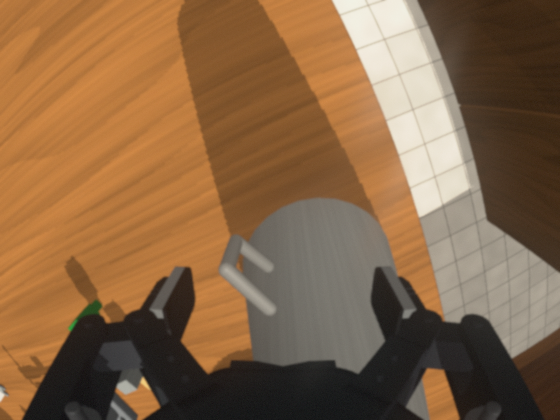

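The top view shows the grey plug in the stand near (136,251), the round pin at (137,214), the socket at (253,210) and the handle near (340,213). A jug stands close under the gripper, so I'll measure before moving.

```bash
cat > h.py <<'E'
import numpy as np, cv2
from scipy.spatial.transform import Rotation as R
from station import bot
np.set_printoptions(precision=4,suppress=True)
def Rq(q): return R.from_quat([q[1],q[2],q[3],q[0]]).as_matrix()
def cam(n,e=None,q=None):
    m=bot.camera_model(n)
    if n!='wrist': return m['mtx'],np.array(m['origin']),Rq(m['rotation'])
    T=np.array(m['T_tool_cam']); Rt=Rq(q); return m['mtx'],Rt@T[:3,3]+e,Rt@T[:3,:3]
def ray(n,u,v,e=None,q=None):
    K,o,Rm=cam(n,e,q)
    x=(u-K[0,2])/K[0,0]; y=(v-K[1,2])/K[1,1]
    if n=='wrist':
        r=np.hypot(x,y); s=np.sin(r)/max(r,1e-9); d=np.array([x*s,-y*s,-np.cos(r)])
    else: d=np.array([x,-y,-1.])
    return o,Rm@d
def onz(n,u,v,z,e=None,q=None):
    o,d=ray(n,u,v,e,q); return o+d*(z-o[2])/d[2]
def pt(n,u,v,dep,e=None,q=None):
    o,d=ray(n,u,v,e,q)
    if n=='wrist':
        K,oo,Rm=cam(n,e,q); d=d/-(Rm.T@d)[2]
    return o+d*dep
def proj(n,P,e=None,q=None):
    K,o,Rm=cam(n,e,q); c=Rm.T@(np.asarray(P)-o); x,y,z=c[0],-c[1],-c[2]
    if n=='wrist':
        r=np.hypot(x,y); th=np.arctan2(r,z); x,y=x/r*th,y/r*th
    else: x,y=x/z,y/z
    return np.array([K[0,0]*x+K[0,2],K[1,1]*y+K[1,2]])
def cloud(n,d,e=None,q=None):
    K,o,Rm=cam(n,e,q); v,u=np.mgrid[:420,:560]
    x=(u-K[0,2])/K[0,0]; y=(v-K[1,2])/K[1,1]
    if n=='wrist':
        r=np.hypot(x,y)+1e-9; t=np.tan(r)/r; x=x*t;y=y*t
    c=np.stack([x,-y,-np.ones_like(x)],-1)*d[...,None]
    return c@Rm.T+o
E
python3 - <<'E'
from h import *
z=np.load('top0.npz'); c=cloud('top',z['d'])
for u,v in [(300,320),(450,200),(136,251),(137,214),(140,235),(253,210),(222,200),(292,205),(330,225),(10,262),(340,213),(180,250),(143,304)]: print(u,v,z['p'][v,u],c[v,u])
s=np.load('scene0.npz'); c2=cloud('scene',s['d'])
for u,v in [(300,320),(401,165),(527,50),(500,150),(545,270),(330,215),(425,188)]: print(u,v,c2[v,u])
p=z['p']
cr=cv2.resize(p[180:330,100:360,::-1],None,fx=3,fy=3,interpolation=cv2.INTER_CUBIC); cv2.imwrite('pics/topcrop.png',cr)
cr=cv2.resize(s['p'][140:280,230:460,::-1],None,fx=3,fy=3,interpolation=cv2.INTER_CUBIC); cv2.imwrite('pics/scenecrop.png',cr)
E
```

```text
300 320 [191 126  71] [ 0.3323 -0.0752  0.0012]
450 200 [195 129  74] [ 0.6229 -0.4119 -0.0024]
136 251 [187 186 174] [0.4523 0.2694 0.0848]
137 214 [166 164 154] [0.533  0.285  0.0679]
140 235 [195 154  98] [0.4946 0.2876 0.0271]
253 210 [124 123 116] [0.5587 0.04   0.0562]
222 200 [153 152 149] [0.5609 0.0977 0.12  ]
292 205 [153 153 148] [ 0.5585 -0.044   0.1206]
330 225 [159 110  70] [ 0.5462 -0.1331  0.0026]
10 262 [104 101  94] [0.415  0.516  0.0922]
340 213 [78 78 76] [ 0.5492 -0.1419  0.1135]
180 250 [243 229  63] [0.4616 0.1847 0.0672]
143 304 [ 61 170  78] [0.3477 0.248  0.0634]
300 320 [ 0.734  -0.1049 -0.0013]
401 165 [0.4634 0.2662 0.0817]
527 50 [0.4227 0.5959 0.3006]
500 150 [0.4862 0.5483 0.0713]
545 270 [0.8447 0.3354 0.0746]
330 215 [0.5471 0.0395 0.0612]
425 188 [0.5455 0.2824 0.0655]
```

View pics/topcrop.png

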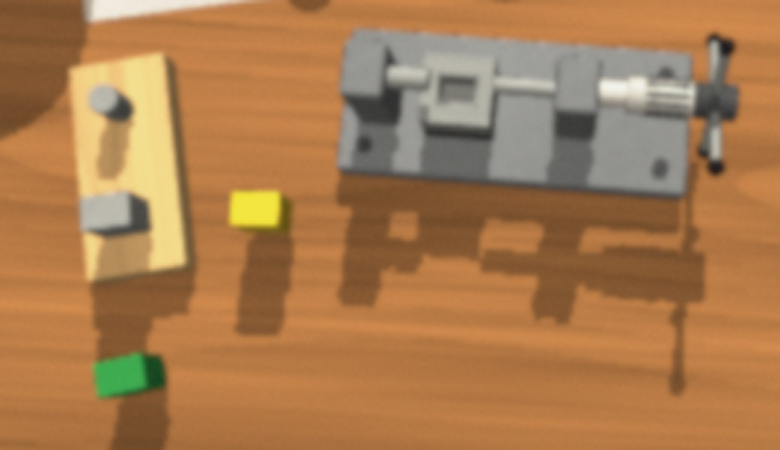

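View pics/scenecrop.png

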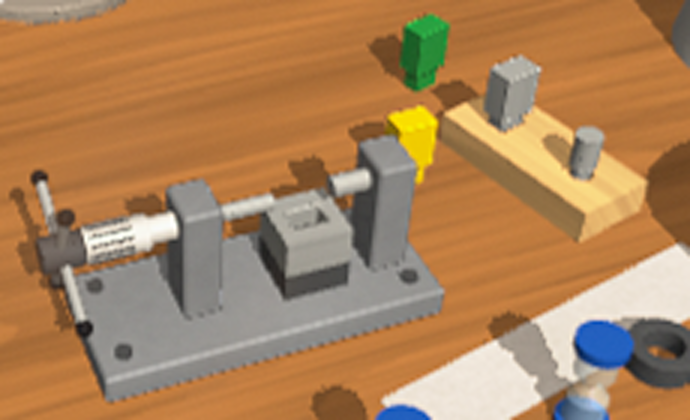

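Run:
```python
from h import *
o=bot.get_obs(); print("toolR",Rq(o['tool_rot']))
z=np.load('top0.npz'); c=cloud('top',z['d'])
def rect(lo,hi,x0,x1,y0,y1,nm):
    m=(c[...,2]>lo)&(c[...,2]<hi)&(c[...,0]>x0)&(c[...,0]<x1)&(c[...,1]>y0)&(c[...,1]<y1)
    P=c[m]; r=cv2.minAreaRect((P[:,:2]*1000).astype(np.float32)); print(nm,m.sum(),np.median(P,0),P[:,:2].mean(0),r)
    return P
rect(.078,.09,.41,.5,.22,.32,'plug'); rect(.06,.075,.5,.57,.25,.32,'pin'); rect(.02,.032,.4,.6,.22,.36,'stand')
rect(.018,.032,.4,.65,-.2,.15,'base'); rect(.07,.083,.5,.62,0,.08,'block'); rect(.115,.13,.5,.62,.07,.12,'post+');rect(.115,.13,.5,.62,-.075,-.02,'post-')
P=rect(.085,.17,.45,.65,-.2,-.12,'handle')
s=np.load('scene0.npz'); C=cloud('scene',s['d'])
m=(C[...,0]<.55)&(C[...,0]>.2)&(C[...,1]>.42)&(C[...,1]<.75)&(C[...,2]>.02)&(C[...,2]<.33)
P=C[m]
for h in np.arange(.02,.33,.04):
    k=abs(P[:,2]-h)<.01
    if k.any(): print(h,P[k].min(0)[:2],P[k].max(0)[:2],k.sum())
```

```text
toolR [[-0.0005  0.4184  0.9082]
 [-0.0013  0.9082 -0.4184]
 [-1.     -0.0014  0.0001]]
plug 205 [0.4548 0.2724 0.0839] [0.4546 0.2723] ((454.5179443359375, 272.8607177734375), (23.672191619873047, 34.6776123046875), 9.533927917480469)
pin 88 [0.5366 0.2916 0.0675] [0.5361 0.2917] ((536.247314453125, 292.0870361328125), (20.434558868408203, 20.423160552978516), 56.157936096191406)
stand 1757 [0.4985 0.2776 0.0297] [0.496  0.2794] ((495.81634521484375, 283.236328125), (160.48927307128906, 71.8966293334961), 13.135919570922852)
base 3472 [ 0.5321 -0.0105  0.0251] [ 0.544  -0.0083] ((554.3239135742188, 0.70941162109375), (259.92608642578125, 111.00037384033203), 88.84310913085938)
block 461 [0.5525 0.0393 0.0778] [0.554  0.0396] ((555.0739135742188, 40.401920318603516), (50.174747467041016, 50.602169036865234), 88.37498474121094)
post+ 281 [0.5552 0.1002 0.1196] [0.5553 0.1   ] ((556.167724609375, 100.36708068847656), (29.798439025878906, 39.90787887573242), 88.45912170410156)
post- 276 [ 0.552  -0.0446  0.1197] [ 0.5522 -0.0445] ((552.3161010742188, -44.370994567871094), (39.419532775878906, 28.32302474975586), 3.084975481033325)
handle 376 [ 0.5492 -0.1377  0.1129] [ 0.5469 -0.1373] ((543.886962890625, -136.68307495117188), (97.19761657714844, 33.16851806640625), 1.5063492059707642)
0.02 [0.3518 0.4989] [0.5189 0.654 ] 269
0.06 [0.3563 0.5045] [0.5128 0.6549] 543
0.09999999999999999 [0.3154 0.512 ] [0.5279 0.652 ] 555
0.13999999999999999 [0.2926 0.5165] [0.5497 0.6474] 588
0.17999999999999997 [0.2915 0.524 ] [0.5494 0.6461] 638
0.21999999999999995 [0.3754 0.5306] [0.4879 0.6379] 491
0.25999999999999995 [0.2501 0.5368] [0.4816 0.6566] 542
0.3 [0.242  0.5376] [0.4733 0.6744] 1046
```

>>> step_arm(plan=[[-0.5, 0, 0, 0.0242, 0, 0], [-0.5, 0, 0, 0.0242, 0, 0], [-0.5, 0, 0, 0.0242, 0, 0], [-0.5, 0, 0, 0.0242, 0, 0], [-0.5, 0, 0, 0.0242, 0, 0], [-0.5, 0, 0, 0.0242, 0, 0]], fingers=-0.4, force=60)

```text
t: 0.9
eef_pos: [0.2823, 0.6128, 0.3515]
tool_rot: [0.552, 0.441, 0.552, -0.442]
contact_force: [-0.5, 1.7, 0.4]
gripper_width: 0.698
```

```bash
cat >> h.py <<'E'
def go(tx,ty,tz,yaw=None):
    o=bot.get_obs(); Rt=Rq(o['tool_rot']); e=o['eef_pos']
    print('t',o['t'],'e',e,'yaw',np.degrees(np.arctan2(Rt[1,1],Rt[0,1])),'tilt',np.degrees(np.arccos(-Rt[2,0])),'F',o['contact_force'],'w',o['gripper_width'])
    d=np.array([tx,ty,tz])-e; print('delta world',d,'tool mm',Rt.T@d*1000,'units',Rt.T@d/.04)
    if yaw is not None:
        y=np.radians(yaw); Rd=np.array([[0,np.cos(y),np.sin(y)],[0,np.sin(y),-np.cos(y)],[-1,0,0]])
        print('rot units',R.from_matrix(Rt.T@Rd).as_rotvec()/(2*np.pi))
E
python3 -c "
from h import *
go(.43,.25,.25,13)"
```

```text
t 0.9 e [0.2823 0.6128 0.3515] yaw 12.705028250354164 tilt 0.04432291598596546 F [-0.5001  1.654   0.4034] w 0.6983749034262772
delta world [ 0.1477 -0.3628 -0.1015] tool mm [101.7669  64.2935 386.3752] units [2.5442 1.6073 9.6594]
rot units [-0.0008  0.0001  0.0001]
```

>>> step_arm(plan=[[0, 0.2, 1, 0, 0, 0], [0, 0.2, 1, 0, 0, 0], [0, 0.2, 1, 0, 0, 0], [0, 0.2, 1, 0, 0, 0], [0.5, 0.3, 1, 0, 0, 0], [0.8, 0.3, 1, 0, 0, 0], [0.8, 0.4, 1, 0, 0, 0], [0.8, 0.4, 1, 0, 0, 0]])

```text
t: 1.9
eef_pos: [0.4406, 0.3198, 0.2344]
tool_rot: [0.553, 0.44, 0.553, -0.44]
contact_force: [0.4, 0.7, 0.1]
gripper_width: 0.699
```

>>> step_arm(plan=[[0.3, 0.1, 0.8, 0, 0, 0], [0, 0, 0.4, 0, 0, 0], [0, 0, 0, 0, 0, 0]])

```text
t: 2.28
eef_pos: [0.4552, 0.2749, 0.224]
tool_rot: [0.553, 0.441, 0.553, -0.44]
contact_force: [0.4, 0.7, -0.2]
gripper_width: 0.7
```

Run:
```python
from h import *
go(.4545,.2728,.1,13)
o=bot.get_obs(); p,d=bot.read_camera('wrist'); cv2.imwrite('pics/w1.png',p[:,:,::-1]); np.savez('w1.npz',p=p,d=d,e=o['eef_pos'],q=o['tool_rot'])
c=cloud('wrist',d,o['eef_pos'],o['tool_rot'])
def rect(lo,hi,x0,x1,y0,y1,nm):
    m=(c[...,2]>lo)&(c[...,2]<hi)&(c[...,0]>x0)&(c[...,0]<x1)&(c[...,1]>y0)&(c[...,1]<y1)
    P=c[m]; r=cv2.minAreaRect((P[:,:2]*1000).astype(np.float32)); print(nm,m.sum(),np.median(P,0),P[:,:2].mean(0),r)
rect(.080,.09,.41,.5,.22,.32,'plug')
rect(.076,.09,.41,.5,.22,.32,'plug')
rect(.02,.032,.4,.6,.22,.36,'stand')
print(proj('wrist',[.4545,.2728,.084],o['eef_pos'],o['tool_rot']))
```

```text
t 2.275 e [0.4552 0.2749 0.224 ] yaw 12.903902068504967 tilt 0.06276862783847552 F [ 0.4425  0.7276 -0.2038] w 0.7002124761170142
delta world [-0.0007 -0.0021 -0.124 ] tool mm [124.0261  -1.2378   2.0149] units [ 3.1007 -0.0309  0.0504]
rot units [-0.0003 -0.0001 -0.0001]
plug 967 [0.4537 0.2742 0.084 ] [0.4536 0.2739] ((453.99908447265625, 273.203369140625), (23.73566246032715, 33.929542541503906), 12.292303085327148)
plug 995 [0.4536 0.2747 0.084 ] [0.4535 0.2744] ((453.9305419921875, 273.31927490234375), (23.79030990600586, 34.104244232177734), 12.54675006866455)
stand 7661 [0.4963 0.2885 0.03  ] [0.4941 0.2866] ((494.98046875, 282.9090576171875), (161.0564422607422, 71.40048217773438), 13.106107711791992)
[282.4811 195.5376]
```

View pics/w1.png

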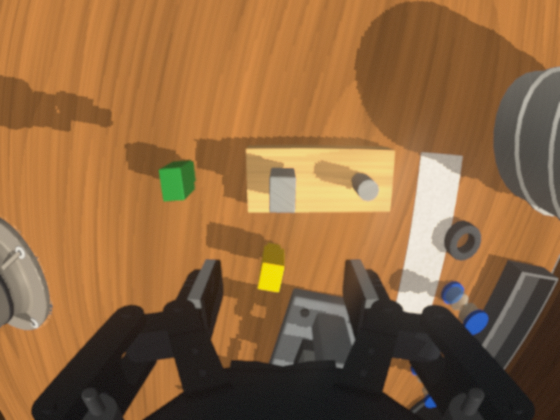

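>>> step_arm(plan=[[0.6, -0.04, 0.035, 0, 0, 0], [0.8, 0, 0, 0, 0, 0], [0.8, 0, 0, 0, 0, 0], [0.8, 0, 0, 0, 0, 0], [0.7, 0, 0, 0, 0, 0], [0.5, 0, 0, 0, 0, 0], [0.275, 0, 0, 0, 0, 0], [0, 0, 0, 0, 0, 0]])

```text
t: 3.32
eef_pos: [0.4532, 0.2745, 0.0442]
tool_rot: [0.553, 0.44, 0.554, -0.44]
contact_force: [-0.9, -0.6, 0.3]
gripper_width: 0.7
```

>>> step_arm(plan=[[0, 0, 0, 0, 0, 0], [0, 0, 0, 0, 0, 0], [0, 0, 0, 0, 0, 0], [0, 0, 0, 0, 0, 0], [0, 0, 0, 0, 0, 0]], fingers=1, force=60)

```text
t: 3.95
eef_pos: [0.4541, 0.2739, 0.0452]
tool_rot: [0.553, 0.441, 0.553, -0.44]
contact_force: [-1.3, 0.3, 5.4]
gripper_width: 0.276
```

>>> step_arm(plan=[[-0.3, 0, 0, 0, 0, 0], [-0.6, 0, 0, 0, 0, 0], [-0.9, 0, 0, 0, 0, 0], [-0.9, 0, 0, 0, 0, 0], [-0.8, 0, 0, 0, 0, 0], [-0.3, 0, 0, 0, 0, 0], [0, 0, 0, 0, 0, 0]])

```text
t: 4.82
eef_pos: [0.4534, 0.2734, 0.1965]
tool_rot: [0.553, 0.44, 0.553, -0.44]
contact_force: [0.3, -0.0, -4.4]
gripper_width: 0.277
```

Run:
```python
from h import *
go(.5551,.0404,.2,-1.5)
o=bot.get_obs(); e,q=o['eef_pos'],o['tool_rot']; p,d=bot.read_camera('wrist'); cv2.imwrite('pics/w2.png',p[:,:,::-1]); np.savez('w2.npz',p=p,d=d,e=e,q=q)
c=cloud('wrist',d,e,q)
T=(c-e)@Rq(q)  # tool coords
m=(abs(T[...,1])<.02)&(abs(T[...,2])<.03)&(T[...,0]>-.06)&(T[...,0]<.05)
P=T[m]; print(m.sum(),P.min(0),P.max(0))
top=P[:,0].min(); 
for h in np.arange(-.06,.05,.005):
    k=abs(P[:,0]-h)<.0025
    if k.sum()>3: print(h,k.sum(),P[k].min(0)[1:],P[k].max(0)[1:])
```

```text
t 4.825 e [0.4534 0.2734 0.1965] yaw 12.987902802657262 tilt 0.03589854842881619 F [ 0.3494 -0.0017 -4.3508] w 0.27678603274693203
delta world [ 0.1017 -0.233   0.0035] tool mm [ -3.6405  46.6938 249.8744] units [-0.091   1.1673  6.2469]
rot units [ 0.0402 -0.0001 -0.0001]
9663 [-0.0599 -0.02   -0.0172] [0.0244 0.02   0.018 ]
-0.06 138 [-0.0199 -0.0128] [ 0.0199 -0.0106]
-0.055 406 [-0.02   -0.0128] [0.02   0.0082]
-0.05 364 [-0.02   -0.0138] [0.02   0.0086]
-0.045000000000000005 475 [-0.02   -0.0142] [0.0199 0.0085]
-0.04000000000000001 4155 [-0.0199 -0.0172] [0.0198 0.018 ]
-0.03500000000000001 973 [-0.0196 -0.0171] [0.0173 0.018 ]
-0.030000000000000013 571 [-0.0195 -0.017 ] [ 0.0199 -0.0063]
-0.025000000000000015 548 [-0.0195 -0.0171] [ 0.02   -0.0062]
-0.020000000000000018 450 [-0.0195 -0.017 ] [ 0.0199 -0.0061]
-0.01500000000000002 434 [-0.0194 -0.0171] [ 0.0199 -0.0062]
-0.010000000000000023 394 [-0.0193 -0.0172] [ 0.0199 -0.0063]
-0.005000000000000025 319 [-0.0192 -0.017 ] [ 0.02   -0.0063]
-2.7755575615628914e-17 215 [-0.0129 -0.017 ] [ 0.011  -0.0149]
0.004999999999999977 66 [-0.0127 -0.0167] [ 0.0104 -0.0157]
0.014999999999999958 34 [-0.0089 -0.0122] [ 0.007  -0.0112]
0.019999999999999962 85 [-0.0085 -0.0118] [ 0.0068 -0.0106]
0.024999999999999967 36 [-0.0087 -0.0114] [ 0.0068 -0.0107]
```

View pics/w2.png

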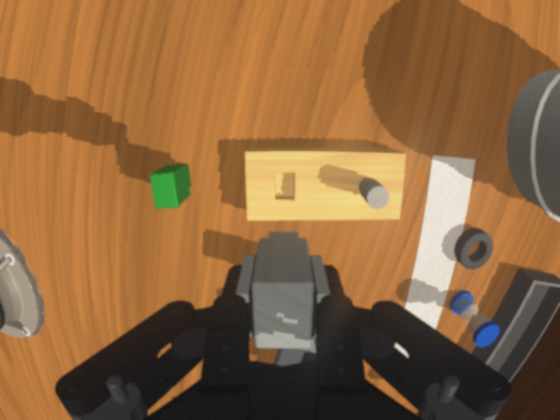

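>>> step_arm(plan=[[0, 0.16, 0.6, 0, 0, 0], [0, 0.2, 0.95, 0, 0, 0], [0, 0.2, 0.95, 0, 0, 0], [0, 0.2, 0.95, 0, 0, 0], [0, 0.2, 0.95, 0, 0, 0], [0, 0.15, 0.95, 0, 0, 0], [0, 0.05, 0.6, 0, 0, 0], [0, 0, 0.29, 0, 0, 0]])

```text
t: 5.88
eef_pos: [0.5541, 0.0389, 0.1947]
tool_rot: [0.552, 0.44, 0.553, -0.442]
contact_force: [0.3, 0.1, -4.3]
gripper_width: 0.275
```

>>> step_arm(plan=[[0, 0, 0, 0.0201, 0, 0], [0, 0, 0, 0.0201, 0, 0], [0, 0, 0, 0, 0, 0]])

```text
t: 6.25
eef_pos: [0.5541, 0.0416, 0.1953]
tool_rot: [-0.494, -0.505, -0.494, 0.506]
contact_force: [-0.2, 0.7, -3.7]
gripper_width: 0.273
```

Run:
```python
from h import *
go(.5551,.0404,.13,-1.5)
o=bot.get_obs(); e,q=o['eef_pos'],o['tool_rot']; p,d=bot.read_camera('wrist'); cv2.imwrite('pics/w3.png',p[:,:,::-1]); np.savez('w3.npz',p=p,d=d,e=e,q=q)
c=cloud('wrist',d,e,q)
def rect(lo,hi,x0,x1,y0,y1,nm):
    m=(c[...,2]>lo)&(c[...,2]<hi)&(c[...,0]>x0)&(c[...,0]<x1)&(c[...,1]>y0)&(c[...,1]<y1)
    P=c[m]; r=cv2.minAreaRect((P[:,:2]*1000).astype(np.float32)); print(nm,m.sum(),np.median(P,0),P[:,:2].mean(0),r)
rect(.072,.084,.5,.62,0,.08,'block'); rect(.115,.13,.5,.62,.07,.12,'post+');rect(.115,.13,.5,.62,-.075,-.02,'post-')
cv2.imwrite('pics/w3c.png',cv2.resize(p[100:340,180:400,::-1],None,fx=2.5,fy=2.5,interpolation=cv2.INTER_CUBIC))
T=(c-e)@Rq(q)
m=(abs(T[...,1])<.02)&(abs(T[...,2])<.03)&(T[...,0]>-.045)&(T[...,0]<-.037); P=T[m]
m2=(abs(T[...,1])<.015)&(abs(T[...,2])<.03)&(T[...,0]>-.0)&(T[...,0]<.03)
print('head z',P[:,2].min(),P[:,2].max(),'y',T[m2][:,1].min(),T[m2][:,1].max())
```

```text
t 6.25 e [0.5541 0.0416 0.1953] yaw -1.3443817697447467 tilt 0.10812821262666096 F [-0.2259  0.7237 -3.7296] w 0.27250373349996715
delta world [ 0.001  -0.0012 -0.0653] tool mm [65.3166  1.1173  1.122 ] units [1.6329 0.0279 0.0281]
rot units [0.0004 0.0001 0.0003]
block 2579 [0.5536 0.038  0.0779] [0.5539 0.0387] ((553.947509765625, 39.651397705078125), (50.788692474365234, 50.22587966918945), 88.6941146850586)
post+ 2515 [0.5553 0.1007 0.1196] [0.5553 0.1006] ((555.285400390625, 100.34536743164062), (29.71263885498047, 39.767356872558594), 88.56189727783203)
post- 0 [nan nan nan] [nan nan] ((0.0, 0.0), (0.0, 0.0), 0.0)
head z -0.0170271371638807 0.018384942755632877 y -0.012919620362641897 0.010806494537046919
  return _methods._mean(a, axis=axis, dtype=dtype,
  ret = um.true_divide(
<stdin>:7: RuntimeWarning: Mean of empty slice.
```

View pics/w3c.png

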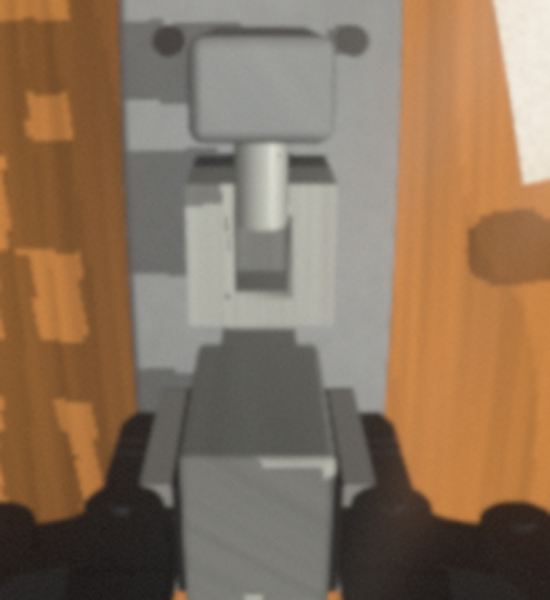

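>>> step_arm(plan=[[0.4, 0.022, 0.0475, 0, 0, 0], [0.5, 0, 0, 0, 0, 0], [0.5, 0, 0, 0, 0, 0], [0.3, 0, 0, 0, 0, 0], [0.15, 0, 0, 0, 0, 0], [0, 0, 0, 0, 0, 0], [0, 0, 0, 0, 0, 0]])

```text
t: 7.18
eef_pos: [0.5562, 0.0387, 0.1229]
tool_rot: [0.494, 0.507, 0.493, -0.506]
contact_force: [-0.4, -0.6, -3.9]
gripper_width: 0.271
```

Run:
```python
from h import *
go(.5551,.0397,.1035,-1.4)
o=bot.get_obs(); e,q=o['eef_pos'],o['tool_rot']; p,d=bot.read_camera('wrist'); cv2.imwrite('pics/w4.png',p[:,:,::-1]); np.savez('w4.npz',p=p,d=d,e=e,q=q)
cv2.imwrite('pics/w4c.png',cv2.resize(p[120:400,180:400,::-1],None,fx=2,fy=2,interpolation=cv2.INTER_CUBIC))
c=cloud('wrist',d,e,q)
P=c[(c[...,2]>.115)&(c[...,2]<.125)&(c[...,0]>.5)&(c[...,0]<.62)&(c[...,1]>.07)&(c[...,1]<.12)]
print(cv2.minAreaRect((P[:,:2]*1000).astype(np.float32)))
T=(c-e)@Rq(q)
m=(abs(T[...,1])<.02)&(abs(T[...,2])<.03)&(T[...,0]>-.045)&(T[...,0]<-.037); P=T[m]
print('head z',P[:,2].min(),P[:,2].max())
Q=c[m]; print(cv2.minAreaRect((Q[:,:2]*1000).astype(np.float32)), Q[:,2].mean())
# anvil face
m=(c[...,2]>.09)&(c[...,2]<.112)&(abs(c[...,0]-.555)<.012)&(c[...,1]>.05)&(c[...,1]<.086); print(m.sum(),c[m].min(0),c[m].max(0))
```

```text
t 7.175 e [0.5562 0.0387 0.1229] yaw -1.481646646246019 tilt 0.06631123590141304 F [-0.3852 -0.6017 -3.9159] w 0.2706982271398375
delta world [-0.0011  0.001  -0.0194] tool mm [19.3636 -1.1835 -0.9377] units [ 0.4841 -0.0296 -0.0234]
rot units [-0.0002 -0.0001 -0.0002]
((555.2219848632812, 100.04452514648438), (29.93646240234375, 40.102508544921875), 88.44124603271484)
head z -0.017011247283160124 0.018522991490873605
((555.8068237304688, 38.04998779296875), (35.461490631103516, 39.90851593017578), 86.87181854248047) 0.16159751215386334
1434 [0.5464 0.05   0.0991] [0.5633 0.0827 0.1102]
```

View pics/w4c.png

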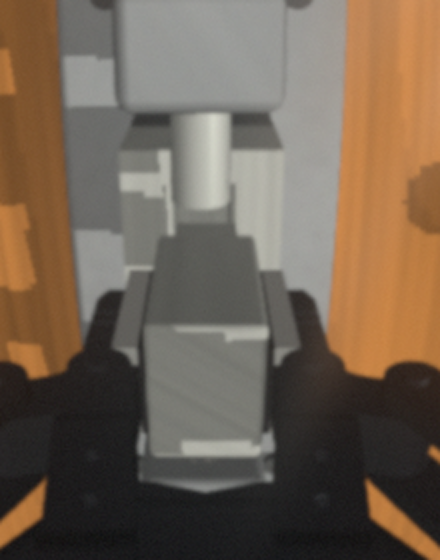

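Run:
```python
from h import *
for f in ['w3','w4']:
    w=np.load(f+'.npz'); e,q=w['e'],w['q']; c=cloud('wrist',w['d'],e,q); T=(c-e)@Rq(q)
    m=(c[...,2]>.116)&(c[...,2]<.124)&(c[...,0]>.5)&(c[...,0]<.62)&(c[...,1]>.07)&(c[...,1]<.12)
    r=cv2.minAreaRect((T[m][:,[1,2]]*1000).astype(np.float32)); print(f,'post(y,z) tool',r)
    m=(c[...,2]>.072)&(c[...,2]<.084)&(c[...,0]>.5)&(c[...,0]<.62)&(c[...,1]>0)&(c[...,1]<.08)
    r=cv2.minAreaRect((T[m][:,[1,2]]*1000).astype(np.float32)); print('block tool',r)
    # plug head back face & sides: rows near top
    m=(abs(T[...,1])<.0105)&(abs(T[...,2])<.03)&(T[...,0]>-.041)&(T[...,0]<-.038); P=T[m]*1000
    print('top', m.sum(), P.min(0),P.max(0),np.median(P,0))
    # anvil end face y and its axis
    m=(c[...,2]>.10)&(c[...,2]<.112)&(abs(c[...,0]-.555)<.012)&(c[...,1]>.05)&(c[...,1]<.083); P=T[m]*1000
    print('anvil',P.min(0),P.max(0)); k=P[:,0]<P[:,0].min()+1; print(' crest y',P[k][:,1].mean())
```

```text
w3 post(y,z) tool ((-0.1239166259765625, -58.79423522949219), (29.65720558166504, 39.729881286621094), 89.91861724853516)
block tool ((0.07897567749023438, 1.8773956298828125), (50.79588317871094, 50.22429656982422), 89.99147033691406)
top 2968 [-40.2659 -10.4998 -17.0232] [-38.0001  10.4896  17.7584] [-38.6711   0.2314  -1.2852]
anvil [ 85.3184  -7.5035 -41.4625] [ 93.6635   7.5134 -15.4819]
 crest y 0.1830834690057202
w4 post(y,z) tool ((-2.5778656005859375, -61.27718734741211), (29.94757843017578, 39.967742919921875), 89.9595947265625)
block tool ((-2.4782257080078125, -4.086004257202148), (44.70556640625, 50.611244201660156), 89.25743865966797)
top 2983 [-40.4791 -10.4965 -17.0112] [-38.0004  10.499   17.8747] [-38.6627  -0.0562  -1.0889]
anvil [ 12.6514 -10.3873 -43.911 ] [ 22.6899   6.7135 -11.0694]
 crest y -2.859566939720862
```

>>> step_arm(plan=[[0, -0.0375, -0.0125, 0, 0, 0], [0, 0, 0, 0, 0, 0], [0, 0, 0, 0, 0, 0], [0, 0, 0, 0, 0, 0]])

```text
t: 7.72
eef_pos: [0.5543, 0.0393, 0.1223]
tool_rot: [0.493, 0.506, 0.493, -0.506]
contact_force: [0.0, -0.6, -3.9]
gripper_width: 0.271
```

```bash
cat > m.py <<'E'
from h import *
import sys
f=sys.argv[1]
go(.5551,.0397,.0825,-1.4)
o=bot.get_obs(); e,q=o['eef_pos'],o['tool_rot']; p,d=bot.read_camera('wrist'); cv2.imwrite(f'pics/{f}.png',p[:,:,::-1]); np.savez(f'{f}.npz',p=p,d=d,e=e,q=q)
o2=bot.get_obs(); print('after',o2['eef_pos'])
c=cloud('wrist',d,e,q); T=(c-e)@Rq(q)
m=(c[...,2]>.116)&(c[...,2]<.124)&(c[...,0]>.5)&(c[...,0]<.62)&(c[...,1]>.07)&(c[...,1]<.12)
r=cv2.minAreaRect((T[m][:,[1,2]]*1000).astype(np.float32)); print(f,'post(y,z) tool',r)
print('socket tool approx',r[0][0],r[0][1]+60.4)
m=(abs(T[...,1])<.015)&(abs(T[...,2])<.03)&(T[...,0]>0)&(T[...,0]<.03)
if m.any(): print('low head/shank y',T[m][:,1].min()*1e3,T[m][:,1].max()*1e3)
E
python3 m.py w5
```

```text
t 7.725 e [0.5543 0.0393 0.1223] yaw -1.4849219139780252 tilt 0.0061490124708807724 F [ 0.0073 -0.6293 -3.9067] w 0.27063851353453655
delta world [ 0.0008  0.0004 -0.0398] tool mm [39.8303  0.8148 -0.4528] units [ 0.9958  0.0204 -0.0113]
rot units [-0.0002 -0.     -0.    ]
after [0.5543 0.0393 0.1223]
w5 post(y,z) tool ((-0.6498641967773438, -60.692962646484375), (29.95856285095215, 40.067569732666016), 88.97450256347656)
socket tool approx -0.6498641967773438 -0.2929626464843764
low head/shank y -12.953689272509646 10.876470518580158
```

>>> step_arm(plan=[[0.15, 0.01, 0, 0, 0, 0], [0.15, 0, 0, 0, 0, 0], [0.1, 0, 0, 0, 0, 0], [0.1, 0, 0, 0, 0, 0], [0, 0, 0, 0, 0, 0]])

```text
t: 8.4
eef_pos: [0.5546, 0.0392, 0.1022]
tool_rot: [-0.493, -0.506, -0.494, 0.507]
contact_force: [-0.1, 1.1, -1.6]
gripper_width: 0.27
```

>>> step_arm(plan=[[0.05, 0, 0, 0, 0, 0], [0.05, 0, 0, 0, 0, 0], [0.05, 0, 0, 0, 0, 0]])

```text
t: 8.78
eef_pos: [0.5547, 0.0398, 0.0961]
tool_rot: [0.494, 0.507, 0.494, -0.506]
contact_force: [-0.4, 2.5, -1.7]
gripper_width: 0.274
```

>>> step_arm(plan=[[0.05, 0, 0, 0, 0, 0], [0.05, 0, 0, 0, 0, 0], [0.05, 0, 0, 0, 0, 0], [0.05, 0, 0, 0, 0, 0], [0, 0, 0, 0, 0, 0]])

```text
t: 9.4
eef_pos: [0.5548, 0.0397, 0.0881]
tool_rot: [0.494, 0.506, 0.494, -0.506]
contact_force: [0.7, 5.4, -4.7]
gripper_width: 0.277
```

>>> step_arm(plan=[[0.05, 0, -0.015, 0, 0, 0], [0.05, 0, 0, 0, 0, 0], [0.04, 0, 0, 0, 0, 0], [0.02, 0, 0, 0, 0, 0], [0, 0, 0, 0, 0, 0]])

```text
t: 10.02
eef_pos: [0.5547, 0.0398, 0.0832]
tool_rot: [0.493, 0.507, 0.494, -0.506]
contact_force: [-4.7, 3.8, 15.6]
gripper_width: 0.279
```

```bash
python3 m.py w6
python3 - <<'E'
from h import *
p,d=bot.read_camera('scene'); cv2.imwrite('pics/s6.png',cv2.resize(p[160:280,220:400,::-1],None,fx=4,fy=4,interpolation=cv2.INTER_CUBIC))
w=np.load('w6.npz'); c=cloud('wrist',w['d'],w['e'],w['q']); T=(c-w['e'])@Rq(w['q'])
m=(abs(T[...,1])<.0105)&(abs(T[...,2])<.012)&(T[...,0]>-.048)&(T[...,0]<-.03)
print('top z',np.median(c[m][:,2]),'tool',np.median(T[m][:,0])); m=(c[...,0]>.54)&(c[...,0]<.57)&(c[...,1]>.09)&(c[...,1]<.11)&(c[...,2]>.1);print('post z',np.median(c[m][:,2]))
E
```

```text
t 10.025 e [0.5547 0.0398 0.0832] yaw -1.5066518554283088 tilt 0.06047933279410624 F [-4.7288  3.8011 15.6253] w 0.27885053742695215
delta world [ 0.0004 -0.0001 -0.0007] tool mm [0.716  0.4329 0.0812] units [0.0179 0.0108 0.002 ]
rot units [-0.0003 -0.0002  0.    ]
after [0.5547 0.0398 0.0832]
w6 post(y,z) tool ((-1.073699951171875, -60.1072883605957), (40.058048248291016, 30.039310455322266), 0.027532115578651428)
socket tool approx -1.073699951171875 0.29271163940429545
low head/shank y -14.99148399871016 14.984165904440854
top z 0.12188400180488879 tool -0.038666507130867486
post z 0.11994731467670289
```

View pics/s6.png

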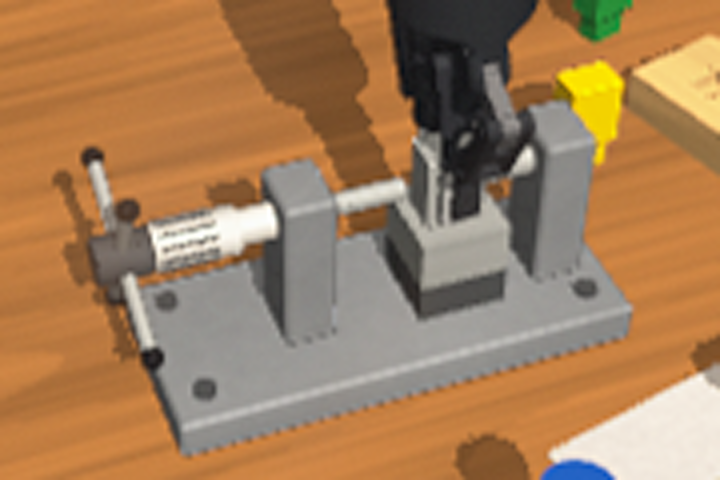

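The plug's head top is at z = 0.1219 against an expected 0.122, so it's seated; the scene view shows the head resting on the block. Releasing.

>>> step_arm(plan=[[-0.02, 0, 0, 0, 0, 0], [0, 0, 0, 0, 0, 0], [0, 0, 0, 0, 0, 0], [0, 0, 0, 0, 0, 0], [0, 0, 0, 0, 0, 0]], fingers=-0.3)

```text
t: 10.75
eef_pos: [0.5546, 0.0397, 0.0826]
tool_rot: [-0.493, -0.506, -0.493, 0.507]
contact_force: [-0.7, 0.5, 0.4]
gripper_width: 0.649
```

>>> step_arm(plan=[[-0.4, 0, 0, 0, 0, 0], [-0.8, 0, 0, 0, 0, 0], [-1, 0, 0, 0, 0, 0], [-1, 0, 0, 0, 0, 0], [-0.5, 0, 0, 0, 0, 0], [0, 0, 0, 0, 0, 0]])

```text
t: 11.5
eef_pos: [0.5558, 0.0398, 0.2332]
tool_rot: [0.494, 0.508, 0.493, -0.505]
contact_force: [0.6, -0.0, -0.2]
gripper_width: 0.65
```

```bash
cat > look.py <<'E'
from h import *
import sys
f=sys.argv[1]
go(.55,-.137,.2,-1.5)
for n in ['scene','top']:
    p,d=bot.read_camera(n); np.savez(f'{n}_{f}.npz',p=p,d=d)
    r=(slice(160,280),slice(220,400)) if n=='scene' else (slice(170,270),slice(210,360))
    cv2.imwrite(f'pics/{n}_{f}.png',cv2.resize(p[r][:,:,::-1],None,fx=4,fy=4,interpolation=cv2.INTER_CUBIC))
    c=cloud(n,d)
    g=np.array([np.sin(np.radians(1.5)),np.cos(np.radians(1.5))]); x=np.array([g[1],-g[0]])
    S=np.array([.5552,.0403]); Y=(c[...,:2]-S)@g; X=(c[...,:2]-S)@x
    m=(abs(X)<.03)&(abs(Y)<.03)&(c[...,2]>.118)&(c[...,2]<.128)
    if m.sum()>20: print(n,'plug',m.sum(),'z',np.median(c[m][:,2]),'X,Y mid',(X[m].min()+X[m].max())/2e-3,(Y[m].min()+Y[m].max())/2e-3, cv2.minAreaRect((c[m][:,:2]*1000).astype(np.float32)))
    m=(abs(X)<.07)&(Y<-.15)&(Y>-.2)&(c[...,2]>.035)&(c[...,2]<.18)
    rr=np.hypot(X,c[...,2]-.1); dark=(p.max(-1)<90)
    k=m&(rr>.048)&(rr<.068)
    a=np.degrees(np.arctan2(c[...,2]-.1,X))
    for lo in range(-180,180,15):
        kk=k&(a>=lo)&(a<lo+15)
        if kk.sum()>2: print(n,'ang',lo,kk.sum(),'mean',a[kk].mean(),'r',rr[kk].mean(),'Y',Y[kk].mean())
E
python3 look.py a
```

```text
t 11.5 e [0.5558 0.0398 0.2332] yaw -1.4965142491499295 tilt 0.2576636369830609 F [ 0.558  -0.0068 -0.1962] w 0.6504799267132022
delta world [-0.0058 -0.1768 -0.0332] tool mm [ 32.9003  -1.3502 176.9358] units [ 0.8225 -0.0338  4.4234]
rot units [ 0.     -0.0002 -0.0007]
scene plug 129 z 0.12032703487173779 X,Y mid 0.6735918302099541 -3.1285004773026084 ((555.6275634765625, 37.11237335205078), (34.52838897705078, 25.201364517211914), 89.8512191772461)
scene ang -120 13 mean -112.43994414914057 r 0.054553370261128706 Y -0.18390207502960082
scene ang -30 41 mean -23.634715205621664 r 0.05665087711143998 Y -0.18156933201164724
scene ang 45 16 mean 58.334720934114124 r 0.05622222062126739 Y -0.18198214486763764
scene ang 60 16 mean 63.06335390173799 r 0.05963047862756883 Y -0.18166151375125308
scene ang 135 9 mean 149.02579192693506 r 0.053520050573697894 Y -0.1816340930404244
scene ang 150 16 mean 152.18043037056356 r 0.05368102937623033 Y -0.18286034581325458
top plug 136 z 0.1218358798411851 X,Y mid -0.706964765201554 -5.370385472849581 ((554.5247192382812, 34.84552764892578), (24.569660186767578, 24.46903419494629), 86.97891235351562)
top ang -135 6 mean -121.11307198290545 r 0.054044907623189344 Y -0.17873132107314813
top ang -120 8 mean -118.09623083469232 r 0.05272675102814203 Y -0.17821253372121948
top ang -30 19 mean -21.60496008681258 r 0.054881149796191395 Y -0.17775546387925328
top ang 60 36 mean 65.96520776036124 r 0.05763816230842844 Y -0.17872673659110136
top ang 135 20 mean 147.81200762894736 r 0.05580926324610193 Y -0.17917375452430231
top ang 150 14 mean 151.8152865552625 r 0.05895018558368819 Y -0.17969570915631658
```

View pics/scene_a.png

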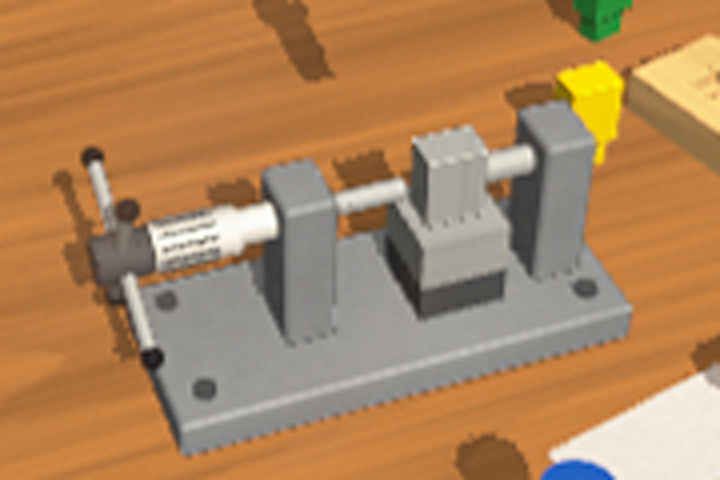

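View pics/top_a.png

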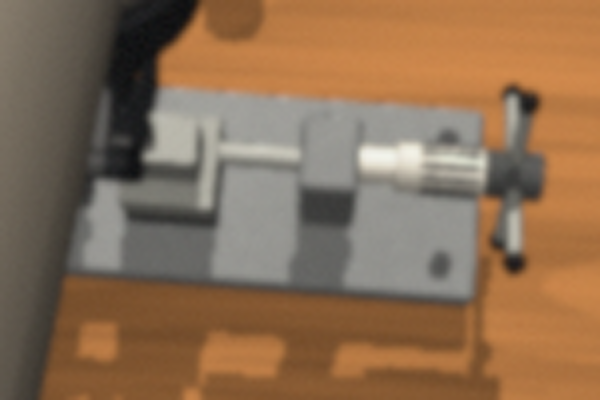

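>>> step_arm(plan=[[0, -0.04, 0.5, 0, 0, 0], [0, -0.04, 0.8, 0, 0, 0], [0, -0.06, 0.9, 0, 0, 0], [0, -0.06, 0.9, 0, 0, 0], [0.2, -0.06, 0.84, 0, 0, 0], [0.4, -0.06, 0.5, 0, 0, 0], [0.47, 0, 0, 0, 0, 0], [0, 0, 0, 0, 0, 0]], fingers=1)

```text
t: 12.6
eef_pos: [0.5351, -0.1387, 0.1861]
tool_rot: [-0.492, -0.506, -0.494, 0.508]
contact_force: [-0.2, 0.2, -0.2]
gripper_width: 0.003
```

```bash
python3 - <<'E'
from h import *
go(.5385,-.1373,.19,-1.5)
o=bot.get_obs(); e,q=o['eef_pos'],o['tool_rot']; p,d=bot.read_camera('wrist'); cv2.imwrite('pics/w7.png',p[:,:,::-1]); np.savez('w7.npz',p=p,d=d,e=e,q=q)
T=(cloud('wrist',d,e,q)-e)@Rq(q)*1000
for h in range(-60,6,6):
    m=(abs(T[...,0]-h)<3)&(abs(T[...,1])<45)&(abs(T[...,2])<25)
    if m.sum()>5: print(h,T[m][:,1:].min(0),T[m][:,1:].max(0))
E
python3 look.py b
```

```text
t 12.6 e [ 0.5351 -0.1387  0.1861] yaw -1.6028369421903463 tilt 0.2631063510382515 F [-0.2347  0.1886 -0.2184] w 0.0029484562305723654
delta world [0.0034 0.0014 0.0039] tool mm [-3.9595  3.3524 -1.473 ] units [-0.099   0.0838 -0.0368]
rot units [-0.0003  0.0001  0.0007]
-60 [-44.2969 -13.0443] [42.2392 10.7108]
-54 [-39.7149 -13.7816] [37.7652 11.1658]
-48 [-35.2433 -13.8787] [32.6956 12.6344]
-42 [-27.9799 -13.7788] [25.3487 10.3949]
-36 [-14.5172 -11.4726] [ 9.7626 12.2582]
-30 [-14.7097 -11.7695] [12.4303 -5.457 ]
-24 [-14.5905 -11.2209] [12.4956 -5.4576]
-18 [-14.4734 -11.205 ] [12.6624 -5.5245]
-12 [-14.4243 -11.2717] [12.5568 -5.4836]
-6 [-13.1344 -11.2318] [11.3064 -5.5842]
t 12.65 e [ 0.5361 -0.1384  0.1871] yaw -1.5604075416854033 tilt 0.14860046190612844 F [ 0.5769 -0.2157  0.2572] w -0.000310376639269966
delta world [0.0139 0.0014 0.0129] tool mm [-12.9464  13.8574  -1.7665] units [-0.3237  0.3464 -0.0442]
rot units [-0.0002  0.0001  0.0004]
scene plug 126 z 0.12024632000465169 X,Y mid 0.4935251251348563 -3.159328693517525 ((555.636962890625, 36.95939636230469), (24.56390953063965, 34.59446716308594), 0.4026695489883423)
scene ang -120 13 mean -111.91223818116758 r 0.054150822945857525 Y -0.18354102779878467
scene ang -30 40 mean -23.893756463379656 r 0.05658645590153031 Y -0.18152616402122512
scene ang 45 11 mean 58.37183591787348 r 0.0575156453066993 Y -0.18222522598337906
scene ang 60 19 mean 62.506307989462144 r 0.059127242278592534 Y -0.18169393773999054
scene ang 135 6 mean 148.82371170549297 r 0.054515386174619464 Y -0.18138140431550398
scene ang 150 20 mean 151.7618562927339 r 0.05307113552948607 Y -0.18282240623682897
top plug 200 z 0.1220444197114321 X,Y mid -0.9114840205840784 -1.039116484875254 ((554.3104248046875, 39.284053802490234), (34.02130126953125, 23.65745735168457), 89.41085815429688)
```

View pics/w7.png

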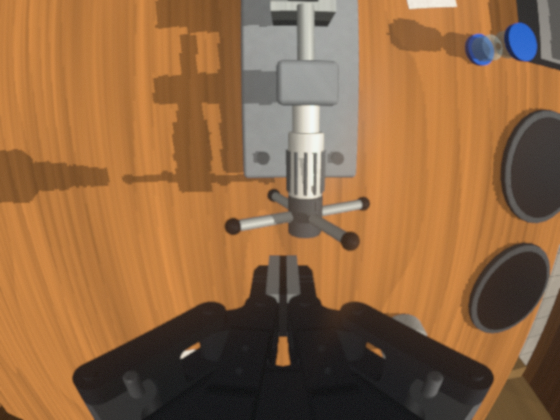

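View pics/top_b.png

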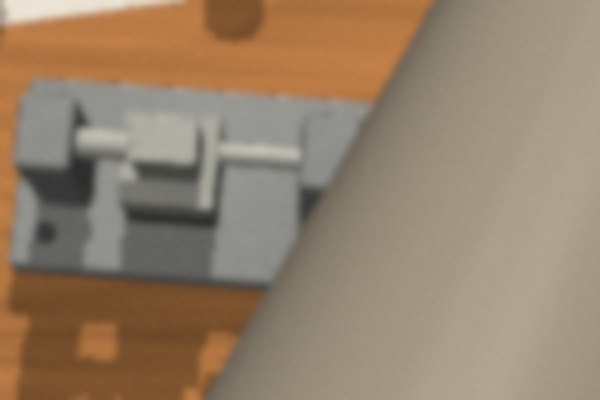

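>>> step_arm(plan=[[0.6, 0, 0, 0, 0, 0], [0.58, 0, 0, 0, 0, 0], [0, 0.43, 0, 0, 0, 0], [0.075, 0.375, -0.02, 0, 0, 0], [0.3, 0.35, -0.02, 0, 0, 0], [0.3, 0.25, -0.02, 0, 0, 0], [0.225, 0.15, 0, 0, 0, 0], [0.1, 0.15, 0, 0, 0, 0]])

```text
t: 13.75
eef_pos: [0.6055, -0.1368, 0.0998]
tool_rot: [-0.493, -0.506, -0.494, 0.507]
contact_force: [-1.8, -0.1, 1.0]
gripper_width: 0.003
```

>>> step_arm(plan=[[0, 0, 0, 0, 0, 0], [0, 0, 0, 0, 0, 0]])

```text
t: 14.0
eef_pos: [0.6062, -0.137, 0.1012]
tool_rot: [0.494, 0.507, 0.493, -0.506]
contact_force: [0.0, -0.3, -0.4]
gripper_width: -0.003
```

```bash
python3 look.py c
```

```text
t 14.0 e [ 0.6062 -0.137   0.1012] yaw -1.491588020789975 tilt 0.09589190560244894 F [ 0.016  -0.2784 -0.4017] w -0.0030978452043125015
delta world [-0.0562 -0.      0.0988] tool mm [-98.9103 -55.9722   1.5295] units [-2.4728 -1.3993  0.0382]
rot units [ 0.      0.     -0.0003]
scene plug 124 z 0.12026603019305782 X,Y mid 0.6490039914856431 -3.6385426402279077 ((554.8313598632812, 35.693336486816406), (26.018959045410156, 36.14199447631836), 6.316441059112549)
scene ang -105 12 mean -92.31706491671095 r 0.055319394859223874 Y -0.1804099205916102
scene ang -90 3 mean -89.25194087903519 r 0.05604413621618828 Y -0.17928519311147792
scene ang -15 22 mean -5.297587454974118 r 0.06086617429464744 Y -0.1784117816919011
scene ang 0 31 mean 8.01131129949858 r 0.06293013845646302 Y -0.1809210551222391
scene ang 15 23 mean 20.21615436617284 r 0.0634459981760048 Y -0.18530279554604126
scene ang 30 4 mean 38.79320714610402 r 0.06579903291469644 Y -0.19007957546021875
scene ang 165 13 mean 172.18374632608408 r 0.05313623756346461 Y -0.181174066000062
```

View pics/scene_c.png

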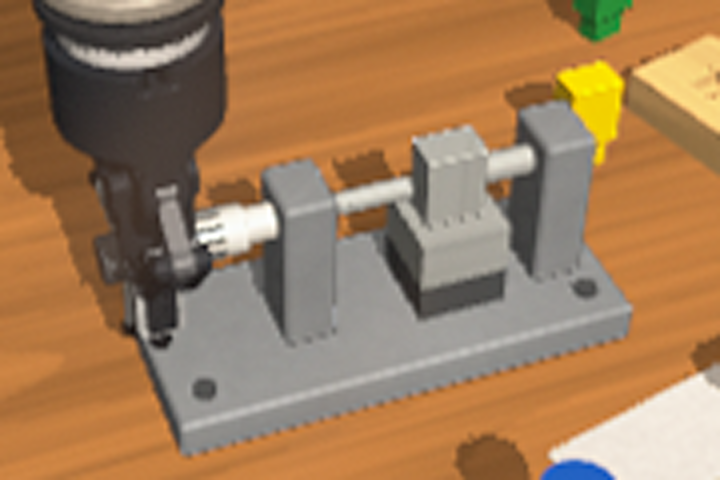

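>>> step_arm(plan=[[-0.6, 0.05, 0, 0, 0, 0], [-0.8, 0, 0, 0, 0, 0], [-0.6, -0.35, 0, 0, 0, 0], [0, -0.7, -0.03, 0, 0, 0], [0, -0.7, -0.03, 0, 0, 0], [0, -0.3, 0, 0, 0, 0], [0.5, 0, 0, 0, 0, 0], [0.5, 0, 0, 0, 0, 0]])

```text
t: 15.1
eef_pos: [0.5266, -0.1322, 0.1408]
tool_rot: [0.494, 0.507, 0.493, -0.506]
contact_force: [0.4, 0.1, -0.7]
gripper_width: -0.003
```

```bash
python3 look.py d
```

```text
t 15.1 e [ 0.5266 -0.1322  0.1408] yaw -1.4641705859653809 tilt 0.12838342970142091 F [ 0.4052  0.0864 -0.7363] w -0.0027033529774183047
delta world [ 0.0234 -0.0048  0.0592] tool mm [-59.1332  23.6691   4.2302] units [-1.4783  0.5917  0.1058]
rot units [ 0.0001 -0.     -0.0004]
scene plug 124 z 0.12032067436039606 X,Y mid 0.9984811106000863 -3.179161536472583 ((555.98681640625, 36.97539138793945), (25.133386611938477, 34.33673858642578), 1.4064991474151611)
scene ang -105 18 mean -92.62453401248962 r 0.055116674604769225 Y -0.1786883892008747
scene ang -90 5 mean -89.03274468306233 r 0.05323583506770655 Y -0.17841139708255604
scene ang -15 37 mean -4.725073743475148 r 0.057738813612490975 Y -0.17817185826515755
scene ang 75 33 mean 80.00946680960132 r 0.0571149053354519 Y -0.17822948421127527
scene ang 90 54 mean 100.77786410078463 r 0.058835457260426285 Y -0.17553963817612953
scene ang 105 41 mean 108.9688912621717 r 0.05740986198591022 Y -0.17890061171095778
scene ang 165 20 mean 171.91708907427773 r 0.05316927047490858 Y -0.17904978716417472
top plug 198 z 0.12189888845601199 X,Y mid -0.3939729782881096 -0.9948647456905126 ((554.7943725585938, 39.31603240966797), (33.43035888671875, 24.21207618713379), 88.42564392089844)
```

View pics/scene_d.png

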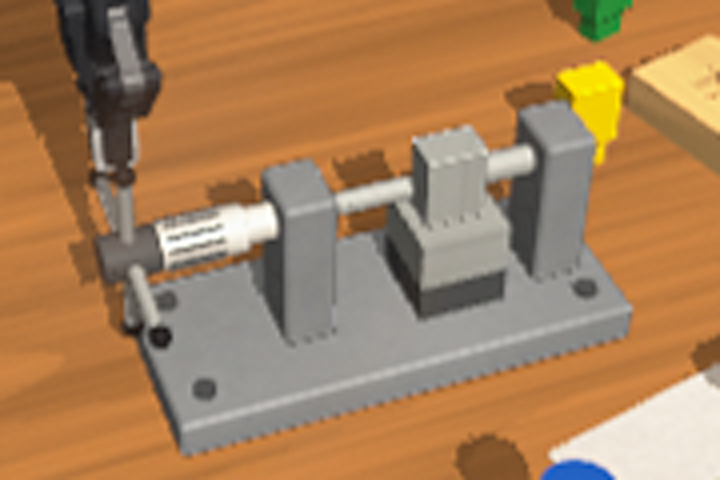

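>>> step_arm(plan=[[0, 0.34, 0, 0, 0, 0], [0, 0.34, 0, 0, 0, 0], [0.075, 0.375, -0.02, 0, 0, 0], [0.3, 0.35, -0.03, 0, 0, 0], [0.3, 0.25, -0.03, 0, 0, 0], [0.225, 0.15, 0, 0, 0, 0], [0.1, 0.15, 0, 0, 0, 0], [0, 0, 0, 0, 0, 0]])

```text
t: 16.2
eef_pos: [0.6048, -0.1312, 0.1006]
tool_rot: [0.494, 0.507, 0.493, -0.506]
contact_force: [-1.1, -0.3, 0.4]
gripper_width: -0.001
```

>>> step_arm(plan=[[-0.6, 0.05, 0, 0, 0, 0], [-0.8, 0, 0, 0, 0, 0], [-0.6, -0.35, 0, 0, 0, 0], [0, -0.7, -0.03, 0, 0, 0], [0, -0.7, -0.03, 0, 0, 0], [0, -0.3, 0, 0, 0, 0], [0.5, 0, 0, 0, 0, 0], [0.5, 0, 0, 0, 0, 0]])

```text
t: 17.2
eef_pos: [0.5252, -0.1266, 0.141]
tool_rot: [0.494, 0.507, 0.493, -0.506]
contact_force: [-0.2, 0.1, -0.1]
gripper_width: -0.001
```

```bash
python3 look.py e
```

```text
t 17.2 e [ 0.5252 -0.1266  0.141 ] yaw -1.4656512686041974 tilt 0.17200901836649463 F [-0.2409  0.1184 -0.1195] w -0.0009875845167497271
delta world [ 0.0248 -0.0104  0.059 ] tool mm [-58.9291  25.1889   9.79  ] units [-1.4732  0.6297  0.2448]
rot units [ 0.0001 -0.     -0.0005]
scene plug 128 z 0.12029801357336278 X,Y mid 0.42370155985363767 -3.135095898517795 ((555.5372314453125, 37.157806396484375), (33.29147720336914, 25.1540470123291), 88.52010345458984)
scene ang -105 21 mean -92.74049661732542 r 0.05371599106687278 Y -0.1739764742748671
scene ang -90 4 mean -89.20027487985067 r 0.05589406646167169 Y -0.17314291223413933
scene ang -15 39 mean -4.97085570312965 r 0.056849037547234096 Y -0.17369405144604053
scene ang 75 34 mean 80.59263798233775 r 0.05647883646779778 Y -0.1739230190728352
scene ang 90 51 mean 101.9176670279514 r 0.05942401967656993 Y -0.1695998993259979
scene ang 105 47 mean 109.87483554128077 r 0.05772221298346281 Y -0.17276097703730053
scene ang 165 22 mean 171.88896537699122 r 0.05328079356042485 Y -0.17361870346950153
top plug 198 z 0.12192216315998461 X,Y mid -0.41406637555907455 -0.8284364824070813 ((554.7656860351562, 39.48291015625), (33.72217559814453, 24.23032569885254), 88.49047088623047)
```

View pics/scene_e.png

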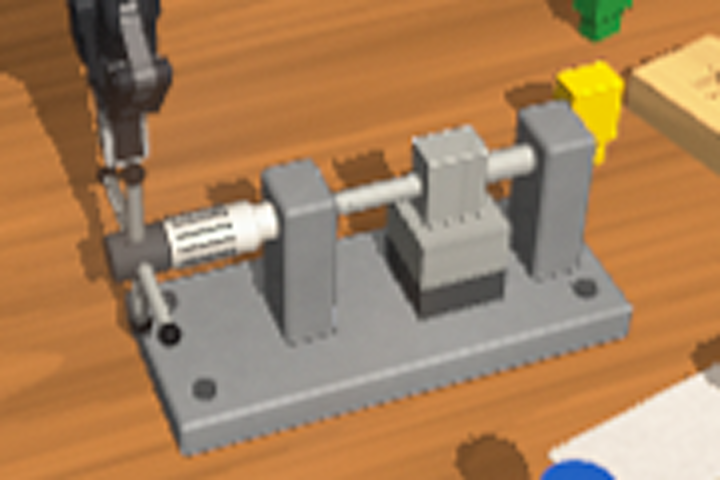

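>>> step_arm(plan=[[0, 0.34, 0, 0, 0, 0], [0, 0.34, 0, 0, 0, 0], [0.075, 0.375, 0, 0, 0, 0], [0.3, 0.35, 0, 0, 0, 0], [0.3, 0.25, 0, 0, 0, 0], [0.225, 0.15, 0, 0, 0, 0], [0.1, 0.15, 0, 0, 0, 0], [0, 0, 0, 0, 0, 0]])

```text
t: 18.3
eef_pos: [0.603, -0.1289, 0.1005]
tool_rot: [0.494, 0.507, 0.493, -0.506]
contact_force: [-0.7, 0.3, 0.5]
gripper_width: -0.001
```

>>> step_arm(plan=[[-0.6, 0.05, 0, 0, 0, 0], [-0.8, 0, 0, 0, 0, 0], [-0.6, -0.35, 0, 0, 0, 0], [0, -0.7, 0, 0, 0, 0], [0, -0.7, 0, 0, 0, 0], [0, -0.3, 0, 0, 0, 0], [0.5, 0, 0, 0, 0, 0], [0.5, 0, 0, 0, 0, 0]])

```text
t: 19.3
eef_pos: [0.5236, -0.1264, 0.1409]
tool_rot: [0.494, 0.507, 0.493, -0.506]
contact_force: [-0.5, 0.5, -0.8]
gripper_width: 0.002
```

```bash
python3 look.py f
```

```text
t 19.3 e [ 0.5236 -0.1264  0.1409] yaw -1.45879323490751 tilt 0.18258324308684754 F [-0.533   0.4725 -0.752 ] w 0.0021693469447294374
delta world [ 0.0264 -0.0106  0.0591] tool mm [-59.0084  26.8608   9.9044] units [-1.4752  0.6715  0.2476]
rot units [ 0.0001  0.     -0.0005]
scene plug 129 z 0.12021468327825047 X,Y mid 0.607757540258368 -1.557241790664748 ((556.2835083007812, 38.23268127441406), (25.760393142700195, 35.402099609375), 3.050675392150879)
scene ang -105 19 mean -92.37195238371133 r 0.054100646016456796 Y -0.17097987863769487
scene ang -90 7 mean -88.82236366870966 r 0.05424988639821211 Y -0.16987477129919393
scene ang -15 37 mean -4.351126217997252 r 0.05772263319948271 Y -0.1702788758909825
scene ang 75 34 mean 80.63934996841145 r 0.056686730271338075 Y -0.17048016810133493
scene ang 90 31 mean 103.14289152730805 r 0.061303089730507854 Y -0.169080820527093
scene ang 105 64 mean 110.34402409341997 r 0.056381893153496274 Y -0.17202239030951136
scene ang 165 20 mean 172.3724944094764 r 0.052987939340445864 Y -0.17147763358768328
top plug 197 z 0.12193150686521381 X,Y mid -0.4569194364329246 1.0319929928849294 ((554.72998046875, 41.40074157714844), (34.28618240356445, 23.708498001098633), 89.71024322509766)
```

View pics/scene_f.png

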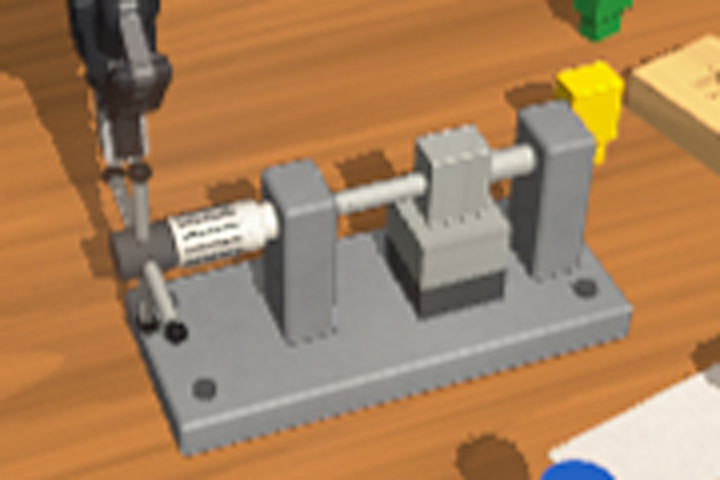

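>>> step_arm(plan=[[0, 0.34, 0, 0, 0, 0], [0, 0.34, 0, 0, 0, 0], [0.075, 0.375, 0, 0, 0, 0], [0.3, 0.35, 0, 0, 0, 0], [0.3, 0.25, 0, 0, 0, 0], [0.225, 0.15, 0, 0, 0, 0], [0.1, 0.15, 0, 0, 0, 0], [0, 0, 0, 0, 0, 0]])

```text
t: 20.4
eef_pos: [0.6013, -0.1288, 0.1006]
tool_rot: [0.494, 0.507, 0.493, -0.506]
contact_force: [0.4, -0.1, 0.8]
gripper_width: -0.002
```

>>> step_arm(plan=[[-0.4, 0.15, 0, 0, 0, 0], [-0.8, 0.1, 0, 0, 0, 0], [-0.8, 0, 0, 0, 0, 0], [-0.8, 0, 0.4, 0, 0, 0], [-0.8, 0, 0.6, 0, 0, 0], [0, 0, 0, 0, 0, 0]])

```text
t: 21.15
eef_pos: [0.6112, -0.1723, 0.2496]
tool_rot: [0.495, 0.509, 0.49, -0.506]
contact_force: [-0.0, -0.3, -0.4]
gripper_width: 0.003
```

```bash
python3 look.py g
```

```text
t 21.15 e [ 0.6112 -0.1723  0.2496] yaw -1.6930603797766768 tilt 0.5083488924090456 F [-0.0461 -0.3152 -0.4388] w 0.002641245919409352
delta world [-0.0612  0.0353 -0.0496] tool mm [ 49.021  -62.6573 -33.5563] units [ 1.2255 -1.5664 -0.8389]
rot units [-0.0005  0.0003 -0.0014]
scene plug 126 z 0.12031949171965794 X,Y mid 1.6683171161499393 -1.5753834122487989 ((556.9130859375, 38.6800651550293), (34.54435348510742, 25.478910446166992), 89.62908935546875)
scene ang -105 14 mean -92.03986313832768 r 0.05560596157782454 Y -0.17080194760334574
scene ang -90 9 mean -89.35911648799654 r 0.054101189842373304 Y -0.16995634707674412
scene ang -15 34 mean -3.3336838190527347 r 0.05761982620899923 Y -0.17013967993520326
scene ang 75 36 mean 81.44730520729483 r 0.056547685011084696 Y -0.17048576376718932
scene ang 165 20 mean 172.71921103107277 r 0.052872526807113907 Y -0.17065744757977427
top plug 200 z 0.12213699140712403 X,Y mid -0.981302733723828 0.8070657669785545 ((554.2470703125, 41.21394348144531), (24.047128677368164, 33.91656494140625), 0.9157084822654724)
```

View pics/scene_g.png

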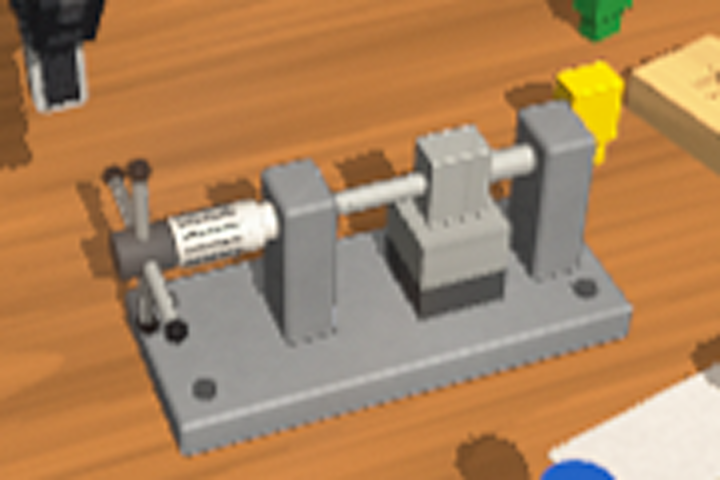

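Run:
```python
from h import *
o=bot.get_obs(); print(o['t'],o['contact_force'],abs(o['joint_vel']).max())
a=np.load('scene_g.npz')['p']; b=np.load('scene0.npz')['p']
print(bot.hand_in())
```

```text
21.25 [ 0.1999  0.4515 -1.3561] 0.02655623751255911
the job is handed in; nothing more can be done
None
```

I plugged the test plug fully into the socket, let go of it, and turned the handle clockwise in four finger strokes until the spindle clamped it. The job was handed in at about 21 s of the 72 s allowed; the hand-in reports no verdict.

**Seating:** The plug's head top measured 0.122 m, which is the fully home height. The plug is square to the gauge within about 2.5°. It moved about 1.8 mm towards the anvil when it was clamped. It now sits about 0.8 mm from the socket centre by the top camera. The scene camera gives about 2.3 mm, but its edge readings were biased throughout. Both are within 3 mm.

**Ratchet slip:** In the third stroke the hub advanced only about 3.2 mm of a possible 4.7 mm. In the fourth it did not advance at all, although the handle turned about 89°. That puts the slip at about 2 rad, inside the 0.6 to 4.8 rad limits. This is inferred from the handle angle and hub position in the pictures, because neither the ratchet nor the clamping force can be read directly.

**End state:** The arm is lifted clear and touches nothing. The camera crops around the gauge show nothing else disturbed. I did not make a full before-and-after check of the other objects on the table.

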